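# Comb scattered pencils into a tight parallel row

### The arm

A 6-joint arm with a two-finger parallel gripper is mounted at the origin on a cart in front of the work surface, level with it; the furniture and walls round the work are solid. World frame = base frame: x ahead of the robot, y to its left, z up, the work surface at z = 0. Lengths are in m, angles in rad, forces in N, time in s.
With the tool pointing down it reaches from about 0.375 to 0.975 m from the base axis. Payload 3.8 kg.
Tool frame: the origin (TCP) lies at the very end of the fingers, on their centre line; the grasp point (between the pads) lies 19 mm behind it; z points along the fingers, y is the line along which they close (so a half turn about z gives the same grasp; the last joint's range is limited). The gripper opens to 85 mm and grips with 20 to 120 N. Pads are 22 mm wide; open, the fingers measure 114 mm over their backs; the gripper's body (76 mm by 85 mm) begins 54 mm behind the grasp point. The pads swing forward as they close: fully open they stand 13 mm farther back than shut.
Start: joints at [-1.264, 0.264, 1.604, -0, 1.274, -0.037], TCP at [0.228, -0.635, 0.231] pointing down, gripper open.
Joint ranges: [-2.63, 2.63], [-0.94, 2.18], [0.31, 2.57], [-1.31, 4.45], [0, 2.66], [-2.55, 2.55]. Speed limits (rad/s): [2.57, 2.57, 3.14, 3.14, 3.14, 3.14].

### API

Orientations are given as a unit quaternion [x, y, z, w].
In Python, from cell import * gives the robot as it stands. The module is installed in compiled form; this text tells all that it offers.
- The arm moves only by the shell command python3 -m jog 'ROWS' [FORCE]. ROWS is JSON, a list of rows, each an object of numbers: "tx", "ty", "tz": the shift along the tool's x, y, z in cm; "roll": the turn about the tool's z in rad; "hand": the finger opening in cm, from 0 to 8.54. In form: [{"tx": .., "ty": .., "tz": .., "roll": .., "hand": ..}, ...]. A call has 1 to 8 rows; each row shifts and turns the commanded pose from where the row before left it, along the tool's axes as they then stand; what a row does not reach is not made up. A row lasts 1/8 s, in which the tool goes at most 62.5 mm and 10.7 degrees, less where a joint would pass 70% of its speed; a pose out of reach is approached as far as the arm can. A call with a gripper value outside its range is refused whole. The fingers move at their own pace and stop on an object; FORCE is the grip in N (left out, the last holds). Time passes only in rows, so rows that do not move let the fingers close. It gives the time, the measured TCP pose, the force, the opening and the grip force at its end, in the units of the state.
- get_obs(): the state, without advancing time (a new reading comes with each control period).
- read_camera(name): name is "scene" or "top"; returns a dict with "pixels" (480x640x3 uint8, red, green, blue), "range_z" (480x640 float32, m along the optical axis (not along the pixel's ray), 0 where there is no reading), "vertical_fov" (degrees; the focal length in pixels is half the picture's height over the tangent of half this angle, whatever the lens; pixels are square), "cx", "cy" (the principal point, pixels), "cam_to_world" (4x4, takes a point from camera to world coordinates). Camera axes: x right, y down, z forward; pixel columns grow to the right and rows downward; lengths in m; the calibration is good to about 2 mm. A picture is of the moment at which its call begins.
- finish_job(): hands the job in; it is judged then, once.
Trained networks look in a picture, given as the dict that the camera call returned (one of the last four; its "shot" number tells which), for a name from the list of things; names that differ only in an ending like _2 or _b are one class to them, and where a whole thing is asked for, a point or a joint stands for the part that bears it (a point fixed in the world has none). Each returns a list of dicts, best first, with "confidence" (0 to 1); they miss things now and then, are a little off and sometimes report something else, mostly with a low value. They report only what shows in the picture. A call takes as long as a camera call. They do not tell look-alikes from the thing itself.
- boxes_of(thing, picture): "rect" ([left, top, width, height] in pixels, round what is visible of it).
- cut_out(thing, picture): "pixels" (480x640 bool, what is visible of it) and "rect" ([left, top, width, height] in pixels, round what is visible of it).
- landmark_of(thing, picture): "centre" ([column, row] in pixels: a listed point, or the origin of a listed thing).
The state is a dict: "time": time; "joint_pos": joint angles; "dq": joint speeds; "tau": joint torques, N m; "eef_pos": TCP position; "tcp_rot": TCP orientation; "wrist_force": force on the tool from outside, world axes, zero at the start; "moment": the same for the moment, N m; "opening": opening from 0.0 (shut) to 1.0 (fully open); "finger_force": force on a finger pad.
Only numpy, scipy, OpenCV 4.12 (cv2) and the standard library are available. Lean on these libraries where they do the work, as an engineer would, in place of code of your own. Each camera call takes 0.05 s, during which the arm holds its last target. There are 200 camera calls.

### The job

Take the wooden rake by its handle and comb the four scattered pencils down the tray to its sprung fence, so that they lie flat, side by side and parallel to the fence; with the rake, press the row against the fence until the fence gives by about half its short travel, but never drive it onto its stop. Then stand the rake upright on the table top beside the tray and let go. Keep the rake light on the tray, do not touch the pencils with the gripper, and leave the secateurs and the mug alone.

Things in the scene. Friction and masses are not known exactly. Their poses are not given: they have to be found in the camera images.
- tray_floor (a point): Plywood tray fixed to the table, 280x228x24 mm; this point is on its floor, 6 mm above the table. x points to the open end (no wall, floor edge at x=+150 mm), y across, z up. Side walls (inner faces y=+-106 mm) stand 18 mm above the floor; end wall at x=-122 to -130 mm. A sprung fence lies across the tray before the end wall.
- fence_face (a point): Middle of the fence's pressed face, 7 mm above the tray floor; rest: x=-100, y=0 in the tray_floor frame, same axes. Wooden bar 208 mm wide, 14 mm thick, top 15.5 mm above the floor. It slides only toward the end wall (-x), 2.5 mm to a hard stop, and springs back: gives from 2 N, plus 6 N per mm: 9.5 N at half travel, 17 N at the stop. Friction can take 1 to 6 N of the push.
- rake_handle (a point): Wooden rake standing on tines and feet, 61x160x90 mm, 0.18 to 0.31 kg. Point: centre of the upright handle, 60 mm above the tine undersides. Handle 24 mm thick (x), 40 mm wide (y), from 26 mm (top of head) to 90 mm above the tine undersides. x points to the rake's rear (tines and guard at the -x side, two feet at the +x side), y along the head, z up.
- rake_edge (a point): Middle of the front plane of the rake's row of 11 tines, at their undersides; axes as rake_handle, which is 17 mm to +x. Row 157 mm wide, tines 15 mm apart; head x=-3 to +37 mm. A thin guard juts 24 mm forward (-x) of the tines, underside 8.5 mm above theirs: it passes over lying pencils and keeps them from riding up while the tines are within 2 mm of the floor. Table top z=0.
- pencil_1_mid (a point): Wooden six-sided pencil no. 1 (all four are alike), 164 mm long, 7 to 8 mm thick, 12 g, lying on the tray floor (this point, the middle of it, is 3.5 mm above its underside). y runs along the pencil, the point of the pencil at its -y end.
- pencil_2_mid (a point): Wooden six-sided pencil no. 2 (all four are alike), 164 mm long, 7 to 8 mm thick, 12 g, lying on the tray floor (this point, the middle of it, is 3.5 mm above its underside). y runs along the pencil, the point of the pencil at its -y end.
- pencil_3_mid (a point): Wooden six-sided pencil no. 3 (all four are alike), 164 mm long, 7 to 8 mm thick, 12 g, lying on the tray floor (this point, the middle of it, is 3.5 mm above its underside). y runs along the pencil, the point of the pencil at its -y end.
- pencil_4_mid (a point): Wooden six-sided pencil no. 4 (all four are alike), 164 mm long, 7 to 8 mm thick, 12 g, lying on the tray floor (this point, the middle of it, is 3.5 mm above its underside). y runs along the pencil, the point of the pencil at its -y end.
- shears: Bystander: pair of hand secateurs lying flat, 58 x 176 x 19 mm; origin at the middle of its underside.
- mug: Bystander: white mug, 78 x 113 x 89 mm; origin at the middle of its underside.
Mind the look-alikes: they are no part of the job. What is shaped like the part that bears pencil_3_mid but black is not meant.

How it is judged:
On the way, in this order (a step that is already met when the one before it is completed fails the run):
1. the rake is picked up (height (world z) of rake_edge above 0.025 m), for 0.1 s.
2. the four pencils lie flat and parallel at the fence and the rake presses them on it with more than 5 N (angle between the y axis of each of pencil_1_mid, pencil_2_mid, pencil_3_mid, pencil_4_mid and the y axis of tray_floor, either way round below 0.1 rad and x of each of pencil_1_mid, pencil_2_mid, pencil_3_mid, pencil_4_mid in the frame of tray_floor below -0.06 m and z of each of pencil_1_mid, pencil_2_mid, pencil_3_mid, pencil_4_mid in the frame of tray_floor below 0.0075 m and contact force between fence and anything else above 5 N and (contact force between rake and pencil_1 above 3 N or contact force between rake and pencil_2 above 3 N or contact force between rake and pencil_3 above 3 N or contact force between rake and pencil_4 above 3 N)), for 0.3 s.
At the end, for the whole second after the job is handed in: All four pencils lie flat in one layer on the tray floor (middle less than 7.5 mm above it), each within 0.10 rad of parallel to the fence and with its middle within 40 mm of the resting fence's face, at rest; the rake stands upright on the table top, not on or against the tray, at rest (angle between the y axis of each of pencil_1_mid, pencil_2_mid, pencil_3_mid, pencil_4_mid and the y axis of tray_floor, either way round below 0.1 rad and x of each of pencil_1_mid, pencil_2_mid, pencil_3_mid, pencil_4_mid in the frame of tray_floor below -0.06 m and z of each of pencil_1_mid, pencil_2_mid, pencil_3_mid, pencil_4_mid in the frame of tray_floor below 0.0075 m and height (world z) of rake_edge below 0.004 m and angle between rake_edge's own z axis and vertical below 0.1 rad and contact force between rake and tray below 0.05 N and linear speed of each of rake, pencil_1, pencil_2, pencil_3, pencil_4 below 0.02 m/s); the robot touches nothing.
It fails at once if the fence is pressed with more than 15.5 N (driven onto its stop) (contact force between fence and anything else above 15.5 N).
It fails at once if the rake bears on the tray with more than 25 N (contact force between rake and tray above 25 N).
It fails at once if the gripper's fingers touch a pencil (contact force between the fingers and pencil_1 above 0.5 N or contact force between the fingers and pencil_2 above 0.5 N or contact force between the fingers and pencil_3 above 0.5 N or contact force between the fingers and pencil_4 above 0.5 N).
It fails at once if a bystander is moved by more than 15 mm (distance of any of shears, mug from where it was at the start of the episode above 0.015 m).
It also fails if it takes over 72 s, if anything falls off the work surface, if the arm or the gripper's body presses on something with over 40 N, if the wrist force passes 120 N, or if a joint passes its speed limit or range.

## Working session

There is one attempt and no reset: what is moved stays moved. The work goes in short steps, Python scripts to look and compute and a shell command to move; the robot and the scene stay as the last step left them, time stands still between calls to the robot, and variables do not carry over. Pictures are saved under pics/ and viewed, at most 10 in all, crops included, and the job is handed in when it is done.

```bash
mkdir -p pics; cat > h.py <<'E'
from cell import *
import numpy as np, cv2
def P(pic,u,v,z=None):
    f=240/np.tan(np.radians(pic["vertical_fov"])/2);T=np.array(pic["cam_to_world"])
    d=np.array([(u-pic["cx"])/f,(v-pic["cy"])/f,1.])
    if z is None:
        r=pic["range_z"][int(v)-1:int(v)+2,int(u)-1:int(u)+2]; r=np.median(r[r>0]) if (r>0).any() else 0
        return T[:3,:3]@(d*r)+T[:3,3]
    w=T[:3,:3]@d; return T[:3,3]+w*(z-T[2,3])/w[2]
def save(pic,n): cv2.imwrite('pics/'+n,pic["pixels"][:,:,::-1])
E
python3 - <<'E'
from h import *
np.set_printoptions(precision=4,suppress=True)
o=get_obs();print(o['eef_pos'],o['tcp_rot'],o['opening'],o['time'])
for c in("top","scene"):
    p=read_camera(c);save(p,c+'1.png');print(c,np.array(p["cam_to_world"])[:3],p["vertical_fov"],p["cx"],p["cy"])
    for t in("tray_floor","fence_face","rake_handle","rake_edge","pencil_1_mid","shears","mug"):
        for l in landmark_of(t,p):
            u,v=l["centre"];print(t,round(l["confidence"],2),np.round([u,v]),P(p,u,v))
E
```

```text
[ 0.2273 -0.6348  0.23  ] [ 0.9853  0.171  -0.0001 -0.0011] 1.001523952921608 0.0
top [[ 0.0086 -0.9888  0.1492  0.3965]
 [-1.     -0.0086  0.0007  0.0785]
 [ 0.0006 -0.1492 -0.9888  1.0757]] 51.0393372825212 316.0706399789052 240.67979046739018
tray_floor 0.9 [377. 198.] [ 0.654  -0.0536  0.0043]
fence_face 0.86 [421. 200.] [ 0.6498 -0.1479  0.0051]
rake_handle 0.81 [236. 304.] [0.4185 0.2337 0.09  ]
rake_edge 0.65 [239. 315.] [0.3987 0.2365 0.0247]
pencil_1_mid 0.56 [408. 201.] [ 0.6461 -0.1187  0.0092]
shears 0.57 [159. 247.] [0.5426 0.4175 0.0028]
mug 0.61 [474. 300.] [ 0.4329 -0.2415  0.0529]
scene [[-0.6043 -0.5501  0.5764  0.0368]
 [-0.7968  0.4135 -0.4407  0.4619]
 [ 0.0041 -0.7255 -0.6882  0.6729]] 57.74395251960056 313.4942060928245 237.213373191166
tray_floor 0.83 [329. 209.] [ 0.6525 -0.0558  0.0051]
fence_face 0.77 [358. 190.] [ 0.6592 -0.1543  0.0132]
rake_handle 0.64 [281. 322.] [0.407  0.2455 0.0742]
rake_edge 0.67 [287. 347.] [0.3961 0.243  0.0108]
rake_edge 0.53 [324. 208.] [ 0.6618 -0.0482  0.0049]
pencil_1_mid 0.66 [350. 195.] [ 0.6663 -0.1317  0.003 ]
pencil_1_mid 0.5 [157. 342.] [0.5493 0.4196 0.0017]
shears 0.71 [157. 343.] [0.547  0.4201 0.0022]
shears 0.36 [454. 223.] [ 0.4194 -0.2198  0.0365]
mug 0.87 [453. 225.] [ 0.4188 -0.2184  0.0336]
mug 0.3 [360. 191.] [ 0.6551 -0.1547  0.0099]
```

View pics/top1.png

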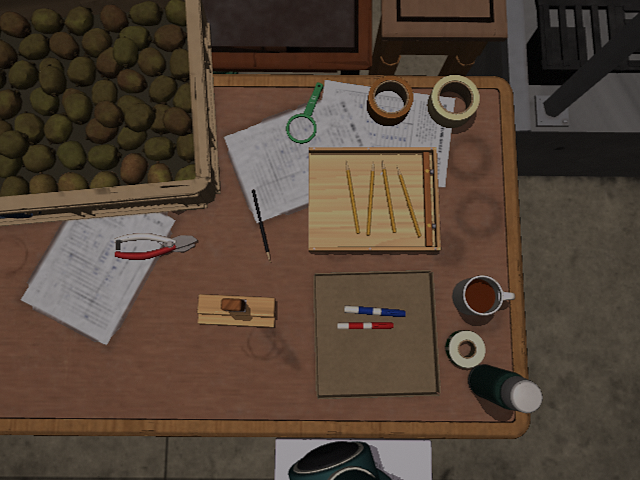

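View pics/scene1.png

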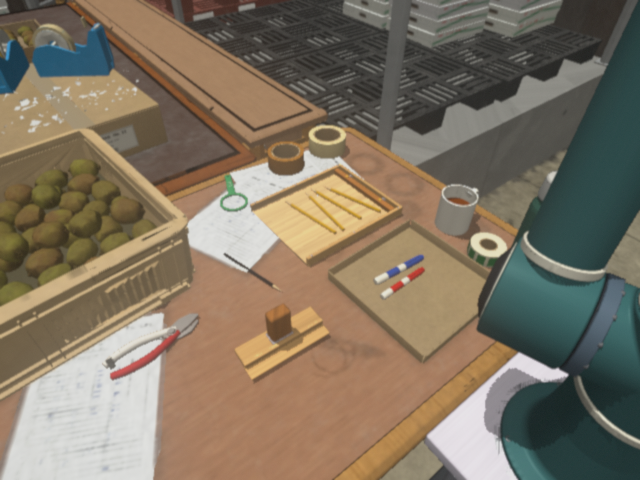

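The tray is at about (377,198) in the top view, with its fence on the right (world -y) and its open end on the left. The four yellow pencils lie at columns 345-421. The rake is at (237,310), its guard facing the robot (-x). The black pencil at (262,225), the secateurs at (155,246) and the mug at (480,296) are to be left alone.

```bash
python3 - <<'E'
from h import *
np.set_printoptions(precision=4,suppress=True)
o=get_obs();print(o['joint_pos'],o['time'])
p=read_camera("top")
f=240/np.tan(np.radians(p["vertical_fov"])/2);T=np.array(p["cam_to_world"])
v,u=np.mgrid[:480,:640];r=p["range_z"]
W=np.stack([(u-p["cx"])/f*r,(v-p["cy"])/f*r,r],-1)@T[:3,:3].T+T[:3,3]
def fit(reg,zl,zh,name):
    m=(r>0)&(W[...,0]>reg[0])&(W[...,0]<reg[1])&(W[...,1]>reg[2])&(W[...,1]<reg[3])&(W[...,2]>zl)&(W[...,2]<zh)
    n,l,s,_=cv2.connectedComponentsWithStats(m.astype(np.uint8)); 
    q=W[m][:,:2].astype(np.float32); b=cv2.minAreaRect(q*1000);print(name,m.sum(),b,'z',np.median(W[m][:,2]));return m
fit((.50,.80,-.22,.12),.019,.030,'tray walls')
fit((.33,.50,.13,.34),.008,.05,'rake low')
fit((.33,.50,.13,.34),.0215,.032,'rake head')
fit((.33,.50,.13,.34),.008,.0195,'rake guard')
fit((.33,.50,.13,.34),.082,.1,'handle top')
fit((.33,.50,.13,.34),-.01,.004,'table')
print('corners', [P(p,*c,.024)for c in((308,148),(436,148),(308,251),(440,250))])
for t in("rake_handle","pencil_1_mid"):
    for c in cut_out(t,p): 
        q=W[c["pixels"]&(r>0)];print(t,c["confidence"],c["rect"],cv2.minAreaRect((q[:,:2]*1000).astype(np.float32)),np.percentile(q[:,2],[5,50,95]))
    
big=cv2.resize(p["pixels"][140:340,185:445],(780,600),interpolation=cv2.INTER_CUBIC);cv2.imwrite('pics/crop1.png',big[:,:,::-1])
E
```

```text
[-1.2639  0.2639  1.604   0.      1.2737 -0.0369] 0.8
tray walls 1812 ((650.185302734375, -44.16670227050781), (228.0063934326172, 279.3501892089844), 0.48373842239379883) z 0.022166399618665622
rake low 1973 ((408.5100402832031, 244.4486083984375), (160.22056579589844, 60.92445755004883), 87.82736206054688) z 0.02345319613662533
rake head 1158 ((418.9963073730469, 243.4539794921875), (159.0391082763672, 39.9456901550293), 87.85478210449219) z 0.02535767369032571
rake guard 759 ((405.72320556640625, 244.5413818359375), (159.8726043701172, 55.336402893066406), 87.8367691040039) z 0.01188773759776085
handle top 243 ((419.33636474609375, 244.62823486328125), (23.343177795410156, 39.77330780029297), 0.2187720537185669) z 0.08879910108387123
table 5657 ((415.0067138671875, 235.00286865234375), (209.91004943847656, 169.90000915527344), 89.95684051513672) z -0.0008791613786895969
corners [array([0.759 , 0.0986, 0.024 ]), array([ 0.7615, -0.18  ,  0.024 ]), array([0.5331, 0.0961, 0.024 ]), array([ 0.5376, -0.1824,  0.024 ])]
rake_handle 0.66 [198.4, 295.2, 77.0, 32.1] ((408.93914794921875, 244.41644287109375), (160.2293243408203, 61.856910705566406), 87.88054656982422) [0.0099 0.0241 0.089 ]
pencil_1_mid 0.52 [398.3, 173.0, 22.5, 62.1] ((641.8682861328125, -122.03021240234375), (149.03819274902344, 9.08813762664795), 16.166078567504883) [0.0074 0.0112 0.015 ]
```

View pics/crop1.png

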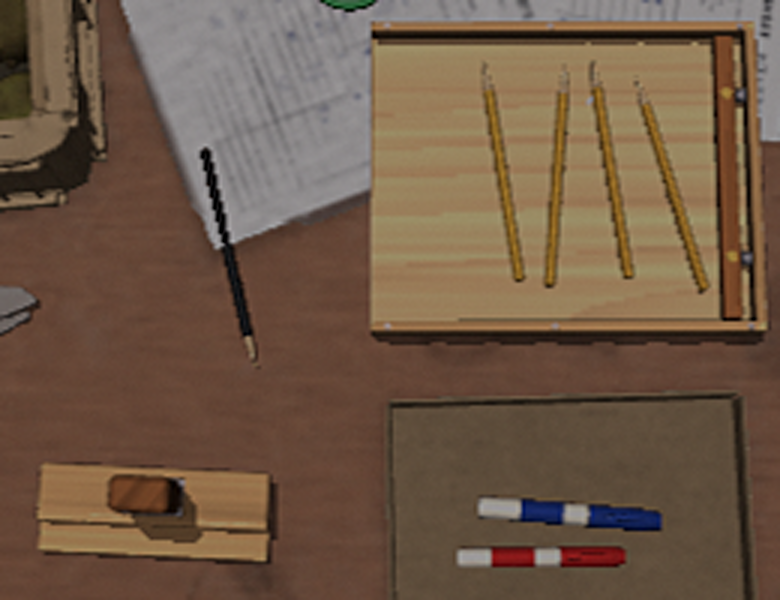

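The crop agrees with the numbers: tray origin about (0.650,-0.054) with yaw +90.5°, rake handle at (0.419,0.2445) with yaw -2.2° and guard toward -x. The pencils lie between tray x≈+70 and -90. I'll roll first, then travel.

```bash
python3 -m jog '[{"roll":-0.17,"hand":8.5},{"roll":-0.17},{"roll":-0.17},{"roll":-0.17},{"roll":-0.17},{"roll":-0.17},{"roll":-0.17},{"tx":5,"ty":3}]'; python3 -m jog '[{"tx":5,"ty":3.5},{"tx":5,"ty":3.5},{"tx":5,"ty":3.5},{"tx":5,"ty":3.5},{"tx":5,"ty":3.5},{"tx":5,"ty":3.5},{"tx":5.5},{"tx":5.5}]'
```

```text
schema error: expected keys tx, ty, tz, roll, hand
schema error: expected keys tx, ty, tz, roll, hand
```

```bash
python3 -m jog '[{"tx":0,"ty":0,"tz":0,"roll":-0.17,"hand":8.5},{"tx":0,"ty":0,"tz":0,"roll":-0.17,"hand":8.5},{"tx":0,"ty":0,"tz":0,"roll":-0.17,"hand":8.5},{"tx":0,"ty":0,"tz":0,"roll":-0.17,"hand":8.5},{"tx":0,"ty":0,"tz":0,"roll":-0.17,"hand":8.5},{"tx":0,"ty":0,"tz":0,"roll":-0.17,"hand":8.5},{"tx":0,"ty":0,"tz":0,"roll":-0.17,"hand":8.5},{"tx":5,"ty":3,"tz":0,"roll":0,"hand":8.5}]'; python3 -m jog '[{"tx":5,"ty":3.5,"tz":0,"roll":0,"hand":8.5},{"tx":5,"ty":3.5,"tz":0,"roll":0,"hand":8.5},{"tx":5,"ty":3.5,"tz":0,"roll":0,"hand":8.5},{"tx":5,"ty":3.5,"tz":0,"roll":0,"hand":8.5},{"tx":5,"ty":3.5,"tz":0,"roll":0,"hand":8.5},{"tx":5,"ty":3.5,"tz":0,"roll":0,"hand":8.5},{"tx":5.5,"ty":0,"tz":0,"roll":0,"hand":8.5},{"tx":5.5,"ty":0,"tz":0,"roll":0,"hand":8.5}]'
```

```text
time: 1.95
eef_pos: [0.2581, -0.5887, 0.2311]
tcp_rot: [0.721, 0.693, -0.001, 0.0]
wrist_force: [1.5, 1.2, -0.0]
opening: 0.993
finger_force: 0.0
time: 2.95
eef_pos: [0.4848, -0.1829, 0.2314]
tcp_rot: [0.72, 0.694, 0.0, 0.0]
wrist_force: [0.0, 0.2, 0.2]
opening: 0.995
finger_force: 0.0
```

```bash
python3 -m jog '[{"tx":5.5,"ty":-1,"tz":0,"roll":0,"hand":8.5},{"tx":5.5,"ty":-1,"tz":0,"roll":0,"hand":8.5},{"tx":5.5,"ty":-1,"tz":0,"roll":0,"hand":8.5},{"tx":5.5,"ty":-1,"tz":0,"roll":0,"hand":8.5},{"tx":5.5,"ty":-1,"tz":0,"roll":0,"hand":8.5},{"tx":5.5,"ty":-1,"tz":0,"roll":0,"hand":8.5},{"tx":5.5,"ty":-1,"tz":0,"roll":0,"hand":8.5},{"tx":3.5,"ty":-1.2,"tz":0,"roll":0,"hand":8.5}]'; python3 -m jog '[{"tx":0,"ty":0,"tz":0,"roll":0,"hand":8.5},{"tx":0,"ty":0,"tz":0,"roll":0,"hand":8.5}]'
```

```text
time: 3.95
eef_pos: [0.4175, 0.2404, 0.2316]
tcp_rot: [0.719, 0.695, 0.001, -0.0]
wrist_force: [1.1, 0.3, 0.8]
opening: 0.995
finger_force: 0.0
time: 4.2
eef_pos: [0.418, 0.2377, 0.2313]
tcp_rot: [0.72, 0.694, -0.0, 0.0]
wrist_force: [-0.5, -0.5, -0.5]
opening: 0.995
finger_force: 0.0
```

```bash
python3 -m jog '[{"tx":0.7,"ty":0.1,"tz":4,"roll":0,"hand":8.5},{"tx":0,"ty":0,"tz":4,"roll":0,"hand":8.5},{"tx":0,"ty":0,"tz":4,"roll":0,"hand":8.5},{"tx":0,"ty":0,"tz":4,"roll":0,"hand":8.5},{"tx":0,"ty":0,"tz":3,"roll":0,"hand":8.5},{"tx":0,"ty":0,"tz":0,"roll":0,"hand":5},{"tx":0,"ty":0,"tz":0,"roll":0,"hand":3},{"tx":0,"ty":0,"tz":0,"roll":0,"hand":1}]' 60;  python3 -m jog '[{"tx":0,"ty":0,"tz":0,"roll":0,"hand":1},{"tx":0,"ty":0,"tz":0,"roll":0,"hand":1},{"tx":0,"ty":0,"tz":0,"roll":0,"hand":1},{"tx":0,"ty":0,"tz":0,"roll":0,"hand":1}]'
```

```text
time: 5.2
eef_pos: [0.4209, 0.2455, 0.0432]
tcp_rot: [0.72, 0.694, 0.002, 0.001]
wrist_force: [0.9, -0.4, 0.1]
opening: 0.372
finger_force: 0.0
time: 5.7
eef_pos: [0.4207, 0.2455, 0.043]
tcp_rot: [0.72, 0.694, 0.001, 0.001]
wrist_force: [-0.2, -2.1, 7.0]
opening: 0.273
finger_force: 63.7
```

```bash
python3 -m jog '[{"tx":0,"ty":0,"tz":-2,"roll":0,"hand":1},{"tx":0,"ty":0,"tz":-3,"roll":0,"hand":1},{"tx":0,"ty":0,"tz":-3,"roll":0,"hand":1},{"tx":0,"ty":0,"tz":0,"roll":-0.18,"hand":1},{"tx":0,"ty":0,"tz":0,"roll":-0.18,"hand":1},{"tx":0,"ty":0,"tz":0,"roll":-0.18,"hand":1},{"tx":0,"ty":0,"tz":0,"roll":-0.18,"hand":1},{"tx":0,"ty":0,"tz":0,"roll":-0.18,"hand":1}]' 80;  python3 -m jog '[{"tx":0,"ty":0,"tz":0,"roll":-0.18,"hand":1},{"tx":0,"ty":0,"tz":0,"roll":-0.18,"hand":1},{"tx":0,"ty":0,"tz":0,"roll":-0.18,"hand":1},{"tx":0,"ty":0,"tz":0,"roll":-0.18,"hand":1},{"tx":-4,"ty":-3,"tz":0,"roll":0,"hand":1},{"tx":-4,"ty":-3,"tz":0,"roll":0,"hand":1},{"tx":-4,"ty":-3,"tz":0,"roll":0,"hand":1},{"tx":-4,"ty":-3,"tz":0,"roll":0,"hand":1}]';python3 -m jog '[{"tx":-4,"ty":-3,"tz":0,"roll":0,"hand":1},{"tx":-2.5,"ty":-2,"tz":0,"roll":0,"hand":1},{"tx":0,"ty":0,"tz":0,"roll":0,"hand":1},{"tx":0,"ty":0,"tz":0,"roll":0,"hand":1}]'
```

```text
time: 6.7
eef_pos: [0.4187, 0.2449, 0.121]
tcp_rot: [0.344, 0.939, -0.0, -0.0]
wrist_force: [-0.3, -0.2, -1.8]
opening: 0.273
finger_force: 78.7
time: 7.7
eef_pos: [0.5814, 0.1261, 0.121]
tcp_rot: [-0.006, 1.0, 0.0, -0.0]
wrist_force: [0.6, 0.5, -1.7]
opening: 0.272
finger_force: 78.8
time: 8.2
eef_pos: [0.6452, 0.0781, 0.1205]
tcp_rot: [-0.006, 1.0, 0.0, -0.001]
wrist_force: [-0.3, 0.4, -3.0]
opening: 0.267
finger_force: 78.7
```

```bash
python3 - <<'E'
from h import *
a=read_camera("top");b=read_camera("scene")
A=cv2.resize(a["pixels"][120:300,220:460],(400,300),interpolation=3);B=cv2.resize(b["pixels"][120:300,200:440],(400,300),interpolation=3)
cv2.imwrite('pics/m2.png',np.hstack([A,B])[:,:,::-1])
E
```

```text
(no output)
```

View pics/m2.png

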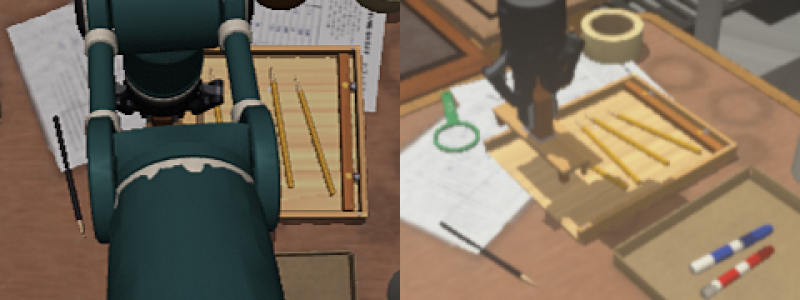

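In the scene view the rake is level over the open end, with its guard toward the fence. The top view is blocked by the arm. Next I'll lower it.

```bash
python3 -m jog '[{"tx":-0.4,"ty":-0.6,"tz":2,"roll":0,"hand":1},{"tx":0,"ty":0,"tz":2,"roll":0,"hand":1},{"tx":0,"ty":0,"tz":1.7,"roll":0,"hand":1},{"tx":0,"ty":0,"tz":1,"roll":0,"hand":1},{"tx":0,"ty":0,"tz":0,"roll":0,"hand":1},{"tx":0,"ty":0,"tz":0,"roll":0,"hand":1}]' ;python3 -m jog '[{"tx":0,"ty":0,"tz":0.2,"roll":0,"hand":1},{"tx":0,"ty":0,"tz":0,"roll":0,"hand":1},{"tx":0,"ty":0,"tz":0,"roll":0,"hand":1}]'
```

```text
time: 9.05
eef_pos: [0.651, 0.0719, 0.0548]
tcp_rot: [-0.006, 1.0, 0.0, 0.001]
wrist_force: [0.2, -0.9, -1.5]
opening: 0.27
finger_force: 78.9
time: 9.43
eef_pos: [0.6506, 0.0718, 0.0526]
tcp_rot: [-0.006, 1.0, -0.0, 0.0]
wrist_force: [-0.7, -0.1, -2.6]
opening: 0.273
finger_force: 78.9
```

```bash
for i in 1; do python3 -m jog '[{"tx":0,"ty":0,"tz":0.15,"roll":0,"hand":1},{"tx":0,"ty":0,"tz":0,"roll":0,"hand":1},{"tx":0,"ty":0,"tz":0,"roll":0,"hand":1}]'; python3 -m jog '[{"tx":0,"ty":0,"tz":0.1,"roll":0,"hand":1},{"tx":0,"ty":0,"tz":0,"roll":0,"hand":1},{"tx":0,"ty":0,"tz":0,"roll":0,"hand":1}]'; done
```

```text
time: 9.8
eef_pos: [0.6503, 0.0718, 0.0507]
tcp_rot: [-0.006, 1.0, 0.0, -0.0]
wrist_force: [-0.1, -0.6, -1.5]
opening: 0.272
finger_force: 78.9
time: 10.18
eef_pos: [0.6503, 0.0718, 0.0497]
tcp_rot: [-0.006, 1.0, 0.0, -0.0]
wrist_force: [0.2, 0.6, -1.8]
opening: 0.273
finger_force: 78.9
```

```bash
python3 -m jog '[{"tx":0,"ty":0,"tz":0.05,"roll":0,"hand":1},{"tx":0,"ty":0,"tz":0,"roll":0,"hand":1},{"tx":0,"ty":0,"tz":0,"roll":0,"hand":1}]'; python3 -m jog '[{"tx":0,"ty":0,"tz":0.05,"roll":0,"hand":1},{"tx":0,"ty":0,"tz":0,"roll":0,"hand":1},{"tx":0,"ty":0,"tz":0,"roll":0,"hand":1}]'
```

```text
time: 10.55
eef_pos: [0.6504, 0.0718, 0.0493]
tcp_rot: [-0.006, 1.0, -0.0, 0.0]
wrist_force: [0.0, -0.1, -0.9]
opening: 0.275
finger_force: 78.9
time: 10.92
eef_pos: [0.6505, 0.0718, 0.0492]
tcp_rot: [-0.006, 1.0, -0.0, 0.0]
wrist_force: [-1.0, -0.5, 1.7]
opening: 0.276
finger_force: 79.4
```

```bash
python3 -m jog '[{"tx":0,"ty":-0.6,"tz":0,"roll":0,"hand":1},{"tx":0,"ty":-0.8,"tz":0,"roll":0,"hand":1},{"tx":0,"ty":-0.8,"tz":0,"roll":0,"hand":1},{"tx":0,"ty":-0.8,"tz":0,"roll":0,"hand":1},{"tx":0,"ty":-0.8,"tz":0,"roll":0,"hand":1},{"tx":0,"ty":-0.8,"tz":0,"roll":0,"hand":1}]';  python3 -m jog '[{"tx":0,"ty":-0.8,"tz":0,"roll":0,"hand":1},{"tx":0,"ty":-0.8,"tz":0,"roll":0,"hand":1},{"tx":0,"ty":-0.8,"tz":0,"roll":0,"hand":1},{"tx":0,"ty":-0.8,"tz":0,"roll":0,"hand":1},{"tx":0,"ty":-0.8,"tz":0,"roll":0,"hand":1},{"tx":0,"ty":-0.8,"tz":0,"roll":0,"hand":1}]'
```

```text
time: 11.68
eef_pos: [0.6512, 0.0254, 0.0492]
tcp_rot: [-0.006, 1.0, 0.0, 0.0]
wrist_force: [-0.4, 3.9, 4.1]
opening: 0.273
finger_force: 79.7
time: 12.42
eef_pos: [0.6517, -0.0224, 0.0491]
tcp_rot: [-0.006, 1.0, 0.0, 0.0]
wrist_force: [-0.1, 3.9, 5.2]
opening: 0.273
finger_force: 80.0
```

```bash
python3 -m jog '[{"tx":0,"ty":-0.7,"tz":-0.04,"roll":0,"hand":1},{"tx":0,"ty":-0.7,"tz":0,"roll":0,"hand":1},{"tx":0,"ty":-0.7,"tz":0,"roll":0,"hand":1},{"tx":0,"ty":-0.7,"tz":0,"roll":0,"hand":1}]';  python3 -m jog '[{"tx":0,"ty":-0.7,"tz":0,"roll":0,"hand":1},{"tx":0,"ty":-0.7,"tz":0,"roll":0,"hand":1},{"tx":0,"ty":-0.6,"tz":0,"roll":0,"hand":1},{"tx":0,"ty":-0.6,"tz":0,"roll":0,"hand":1},{"tx":0,"ty":0,"tz":0,"roll":0,"hand":1}]'
python3 - <<'E'
from h import *
a=read_camera("top");b=read_camera("scene")
A=cv2.resize(a["pixels"][120:300,220:460],(400,300),interpolation=3);B=cv2.resize(b["pixels"][150:270,260:420],(400,300),interpolation=3)
cv2.imwrite('pics/m3.png',np.hstack([A,B])[:,:,::-1])
E
```

```text
time: 12.92
eef_pos: [0.6518, -0.0505, 0.0492]
tcp_rot: [-0.006, 1.0, 0.0, -0.0]
wrist_force: [0.7, 3.1, 4.2]
opening: 0.27
finger_force: 79.9
time: 13.55
eef_pos: [0.6522, -0.0773, 0.0492]
tcp_rot: [-0.006, 1.0, -0.001, 0.0]
wrist_force: [-0.0, -0.3, 4.4]
opening: 0.271
finger_force: 79.8
```

View pics/m3.png

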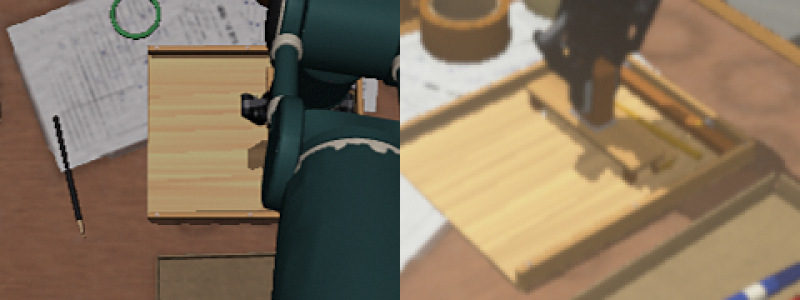

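The pencils are gathered ahead of the rake under the guard. I'll continue slowly.

```bash
python3 -m jog '[{"tx":0,"ty":-0.4,"tz":-0.05,"roll":0,"hand":1},{"tx":0,"ty":-0.4,"tz":0,"roll":0,"hand":1},{"tx":0,"ty":-0.4,"tz":0,"roll":0,"hand":1},{"tx":0,"ty":-0.3,"tz":0,"roll":0,"hand":1},{"tx":0,"ty":-0.2,"tz":0,"roll":0,"hand":1},{"tx":0,"ty":0,"tz":0,"roll":0,"hand":1}]';  python3 -m jog '[{"tx":0,"ty":-0.2,"tz":0,"roll":0,"hand":1},{"tx":0,"ty":-0.2,"tz":0,"roll":0,"hand":1},{"tx":0,"ty":-0.2,"tz":0,"roll":0,"hand":1}]'
```

```text
time: 14.4
eef_pos: [0.652, -0.0937, 0.0493]
tcp_rot: [-0.006, 1.0, -0.0, -0.0]
wrist_force: [-0.6, 0.3, -0.6]
opening: 0.271
finger_force: 79.0
time: 14.78
eef_pos: [0.6522, -0.0994, 0.0494]
tcp_rot: [-0.006, 1.0, -0.0, -0.0]
wrist_force: [0.1, -0.2, -2.7]
opening: 0.275
finger_force: 78.9
```

```bash
python3 -m jog '[{"tx":0,"ty":-0.1,"tz":0.05,"roll":0,"hand":1},{"tx":0,"ty":-0.1,"tz":0,"roll":0,"hand":1},{"tx":0,"ty":0,"tz":0,"roll":0,"hand":1}]';  python3 -m jog '[{"tx":0,"ty":-0.1,"tz":0,"roll":0,"hand":1},{"tx":0,"ty":-0.1,"tz":0,"roll":0,"hand":1},{"tx":0,"ty":0,"tz":0,"roll":0,"hand":1}]'; python3 -m jog '[{"tx":0,"ty":-0.1,"tz":0,"roll":0,"hand":1},{"tx":0,"ty":0,"tz":0,"roll":0,"hand":1}]'
```

```text
time: 15.15
eef_pos: [0.6525, -0.1013, 0.0493]
tcp_rot: [-0.006, 1.0, -0.0, 0.0]
wrist_force: [-0.8, 0.1, -1.4]
opening: 0.272
finger_force: 79.2
time: 15.52
eef_pos: [0.6526, -0.1033, 0.0493]
tcp_rot: [-0.006, 1.0, -0.0, 0.0]
wrist_force: [-0.3, 0.1, -0.8]
opening: 0.271
finger_force: 79.1
time: 15.78
eef_pos: [0.6526, -0.1041, 0.0492]
tcp_rot: [-0.006, 1.0, 0.0, 0.0]
wrist_force: [0.1, 2.2, -0.6]
opening: 0.269
finger_force: 79.2
```

```bash
python3 -m jog '[{"tx":0,"ty":-0.1,"tz":0,"roll":0,"hand":1},{"tx":0,"ty":0,"tz":0,"roll":0,"hand":1}]';  python3 -m jog '[{"tx":0,"ty":-0.05,"tz":0,"roll":0,"hand":1},{"tx":0,"ty":0,"tz":0,"roll":0,"hand":1}]'; python3 -m jog '[{"tx":0,"ty":-0.05,"tz":0,"roll":0,"hand":1},{"tx":0,"ty":0,"tz":0,"roll":0,"hand":1}]'
```

```text
time: 16.02
eef_pos: [0.6525, -0.1051, 0.0492]
tcp_rot: [-0.006, 1.0, 0.0, 0.0]
wrist_force: [-0.1, 1.8, -0.7]
opening: 0.27
finger_force: 79.1
time: 16.27
eef_pos: [0.6526, -0.1053, 0.0492]
tcp_rot: [-0.006, 1.0, 0.0, 0.0]
wrist_force: [-0.0, 3.5, 0.4]
opening: 0.267
finger_force: 79.2
time: 16.52
eef_pos: [0.6525, -0.1067, 0.0492]
tcp_rot: [-0.006, 1.0, -0.0, -0.0]
wrist_force: [-0.5, 1.4, -0.0]
opening: 0.27
finger_force: 79.2
```

```bash
python3 -m jog '[{"tx":0,"ty":-0.06,"tz":0,"roll":0,"hand":1},{"tx":0,"ty":0,"tz":0,"roll":0,"hand":1}]';  python3 -m jog '[{"tx":0,"ty":-0.06,"tz":0,"roll":0,"hand":1},{"tx":0,"ty":0,"tz":0,"roll":0,"hand":1}]'; python3 -m jog '[{"tx":0,"ty":-0.05,"tz":0,"roll":0,"hand":1},{"tx":0,"ty":0,"tz":0,"roll":0,"hand":1}]'
```

```text
time: 16.77
eef_pos: [0.6526, -0.107, 0.0492]
tcp_rot: [-0.006, 1.0, -0.0, 0.0]
wrist_force: [-0.4, 1.8, 0.1]
opening: 0.273
finger_force: 79.2
time: 17.02
eef_pos: [0.6525, -0.1072, 0.0492]
tcp_rot: [-0.006, 1.0, 0.0, 0.0]
wrist_force: [0.5, 1.9, 0.1]
opening: 0.268
finger_force: 79.3
time: 17.27
eef_pos: [0.6526, -0.1073, 0.0492]
tcp_rot: [-0.006, 1.0, 0.0, -0.0]
wrist_force: [0.4, 4.7, 0.5]
opening: 0.266
finger_force: 79.4
```

```bash
python3 - <<'E'
from h import *
b=read_camera("scene");cv2.imwrite('pics/m4.png',cv2.resize(b["pixels"][160:235,310:410],(800,600),interpolation=3)[:,:,::-1])
E
```

```text
(no output)
```

View pics/m4.png

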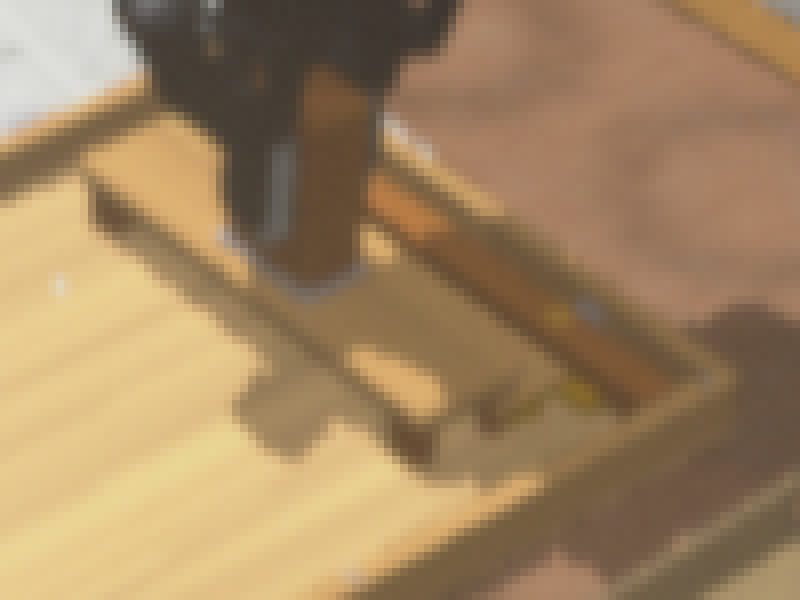

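The row is against the fence under the guard, with the tines at the predicted x≈-70 mm. I'll raise the pressure in small steps.

```bash
python3 -m jog '[{"tx":0,"ty":-0.05,"tz":0,"roll":0,"hand":1},{"tx":0,"ty":0,"tz":0,"roll":0,"hand":1}]';  python3 -m jog '[{"tx":0,"ty":-0.04,"tz":0,"roll":0,"hand":1},{"tx":0,"ty":0,"tz":0,"roll":0,"hand":1}]'
```

```text
time: 17.58
eef_pos: [0.6526, -0.1077, 0.0492]
tcp_rot: [-0.006, 1.0, 0.001, -0.0]
wrist_force: [-0.3, 6.1, 0.9]
opening: 0.274
finger_force: 79.5
time: 17.82
eef_pos: [0.6526, -0.1078, 0.0492]
tcp_rot: [-0.006, 1.0, 0.001, -0.0]
wrist_force: [-0.9, 7.0, 0.4]
opening: 0.272
finger_force: 79.5
```

```bash
python3 -m jog '[{"tx":0,"ty":-0.05,"tz":0,"roll":0,"hand":1},{"tx":0,"ty":0,"tz":0,"roll":0,"hand":1}]';  python3 -m jog '[{"tx":0,"ty":-0.05,"tz":0,"roll":0,"hand":1},{"tx":0,"ty":0,"tz":0,"roll":0,"hand":1},{"tx":0,"ty":0,"tz":0,"roll":0,"hand":1},{"tx":0,"ty":0,"tz":0,"roll":0,"hand":1}]'
```

```text
time: 18.08
eef_pos: [0.6525, -0.108, 0.0492]
tcp_rot: [-0.006, 1.0, 0.001, -0.0]
wrist_force: [0.6, 7.3, 1.7]
opening: 0.272
finger_force: 79.6
time: 18.58
eef_pos: [0.6526, -0.1082, 0.0492]
tcp_rot: [-0.006, 1.0, 0.001, -0.0]
wrist_force: [-0.6, 8.3, 1.3]
opening: 0.273
finger_force: 79.6
```

```bash
python3 -m jog '[{"tx":0,"ty":-0.06,"tz":0,"roll":0,"hand":1},{"tx":0,"ty":0,"tz":0,"roll":0,"hand":1},{"tx":0,"ty":0,"tz":0,"roll":0,"hand":1},{"tx":0,"ty":0,"tz":0,"roll":0,"hand":1},{"tx":0,"ty":0,"tz":0,"roll":0,"hand":1},{"tx":0,"ty":0,"tz":0,"roll":0,"hand":1}]'
```

```text
time: 19.32
eef_pos: [0.6526, -0.1084, 0.0492]
tcp_rot: [-0.006, 1.0, 0.001, -0.0]
wrist_force: [-0.3, 8.8, 2.2]
opening: 0.268
finger_force: 79.7
```

```bash
python3 - <<'E'
from h import *
b=read_camera("scene");o=get_obs();print(o['wrist_force'],o['eef_pos'])
l=landmark_of("fence_face",b);print([(x["centre"],x["confidence"]) for x in l])
E
```

```text
[0.79787162 9.53567452 2.59246399] [ 0.65255742 -0.10843179  0.04921865]
[([361.2, 189.4], 0.85)]
```

```bash
python3 -m jog '[{"tx":0,"ty":0,"tz":-0.04,"roll":0,"hand":1},{"tx":0,"ty":-0.04,"tz":0,"roll":0,"hand":1},{"tx":0,"ty":0,"tz":0,"roll":0,"hand":1},{"tx":0,"ty":0,"tz":0,"roll":0,"hand":1},{"tx":0,"ty":0,"tz":0,"roll":0,"hand":1},{"tx":0,"ty":0,"tz":0,"roll":0,"hand":1}]'
```

```text
time: 20.18
eef_pos: [0.6525, -0.1086, 0.0493]
tcp_rot: [-0.006, 1.0, 0.002, -0.0]
wrist_force: [0.2, 8.6, -0.2]
opening: 0.27
finger_force: 79.5
```

```bash
python3 -m jog '[{"tx":0,"ty":0.05,"tz":0,"roll":0,"hand":1},{"tx":0,"ty":0.1,"tz":0,"roll":0,"hand":1},{"tx":0,"ty":0.1,"tz":0,"roll":0,"hand":1},{"tx":0,"ty":0.1,"tz":0,"roll":0,"hand":1},{"tx":0,"ty":0.1,"tz":0,"roll":0,"hand":1},{"tx":0,"ty":0.2,"tz":0,"roll":0,"hand":1},{"tx":0,"ty":0.4,"tz":0,"roll":0,"hand":1},{"tx":0,"ty":0.8,"tz":0,"roll":0,"hand":1}]'; python3 -m jog '[{"tx":0,"ty":1.5,"tz":0,"roll":0,"hand":1},{"tx":0,"ty":2,"tz":0,"roll":0,"hand":1},{"tx":0,"ty":2,"tz":-1,"roll":0,"hand":1},{"tx":0,"ty":2,"tz":-2,"roll":0,"hand":1},{"tx":0,"ty":3,"tz":-2,"roll":0,"hand":1},{"tx":0,"ty":3,"tz":-2,"roll":0,"hand":1},{"tx":0,"ty":4,"tz":0,"roll":0,"hand":1},{"tx":0,"ty":4,"tz":0,"roll":0,"hand":1}]'
python3 - <<'E'
from h import *
a=read_camera("top");b=read_camera("scene");print(get_obs()['eef_pos'])
A=cv2.resize(a["pixels"][140:260,300:460],(400,300),interpolation=3);B=cv2.resize(b["pixels"][150:270,260:420],(400,300),interpolation=3)
cv2.imwrite('pics/m5.png',np.hstack([A,B])[:,:,::-1])
E
```

```text
time: 21.18
eef_pos: [0.6523, -0.0924, 0.0495]
tcp_rot: [-0.006, 1.0, -0.0, -0.0]
wrist_force: [0.6, -0.0, -2.3]
opening: 0.272
finger_force: 79.1
time: 22.18
eef_pos: [0.6506, 0.1251, 0.1226]
tcp_rot: [-0.006, 1.0, 0.0, 0.002]
wrist_force: [0.4, -0.1, -1.8]
opening: 0.27
finger_force: 79.3
[0.65011433 0.12796852 0.12200821]
```

View pics/m5.png

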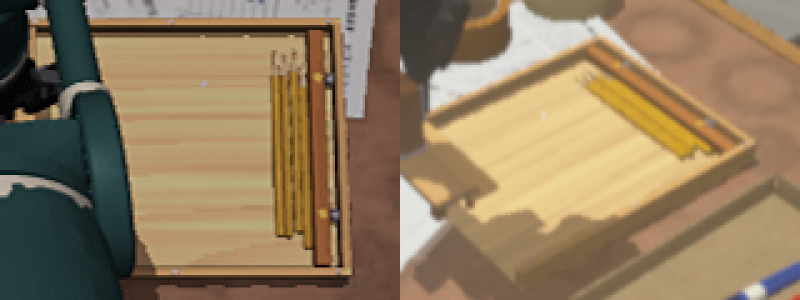

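All four pencils lie side by side along the fence, at top-view panel columns 275-305. Next I'll stand the rake back on clear table near (0.42,0.24).

```bash
python3 -m jog '[{"tx":3,"ty":2,"tz":0,"roll":0,"hand":1},{"tx":4,"ty":2,"tz":0,"roll":0,"hand":1},{"tx":4,"ty":2,"tz":0,"roll":0,"hand":1},{"tx":4,"ty":2,"tz":0,"roll":0,"hand":1},{"tx":4,"ty":2,"tz":0,"roll":0,"hand":1},{"tx":4,"ty":1.2,"tz":0,"roll":0,"hand":1},{"tx":0,"ty":0,"tz":0,"roll":0,"hand":1},{"tx":0,"ty":0,"tz":0,"roll":0,"hand":1}]'; python3 -m jog '[{"tx":0,"ty":0,"tz":2,"roll":0,"hand":1},{"tx":0,"ty":0,"tz":2,"roll":0,"hand":1},{"tx":0,"ty":0,"tz":2,"roll":0,"hand":1},{"tx":0,"ty":0,"tz":1,"roll":0,"hand":1},{"tx":0,"ty":0,"tz":0.4,"roll":0,"hand":1},{"tx":0,"ty":0,"tz":0,"roll":0,"hand":1},{"tx":0,"ty":0,"tz":0,"roll":0,"hand":1}]'
```

```text
time: 23.28
eef_pos: [0.4195, 0.2324, 0.121]
tcp_rot: [-0.006, 1.0, 0.0, 0.002]
wrist_force: [0.4, -0.2, -1.3]
opening: 0.269
finger_force: 79.4
time: 24.15
eef_pos: [0.4192, 0.2322, 0.0464]
tcp_rot: [-0.006, 1.0, 0.0, 0.001]
wrist_force: [-0.0, -0.0, -2.3]
opening: 0.273
finger_force: 79.4
```

```bash
python3 -m jog '[{"tx":0,"ty":0,"tz":0.25,"roll":0,"hand":1},{"tx":0,"ty":0,"tz":0,"roll":0,"hand":1},{"tx":0,"ty":0,"tz":0,"roll":0,"hand":1}]';python3 -m jog '[{"tx":0,"ty":0,"tz":0.08,"roll":0,"hand":1},{"tx":0,"ty":0,"tz":0,"roll":0,"hand":1},{"tx":0,"ty":0,"tz":0,"roll":0,"hand":1}]'
```

```text
time: 24.52
eef_pos: [0.4185, 0.232, 0.0433]
tcp_rot: [-0.006, 1.0, 0.0, 0.0]
wrist_force: [0.3, -0.3, -2.3]
opening: 0.27
finger_force: 79.4
time: 24.9
eef_pos: [0.4186, 0.2321, 0.0431]
tcp_rot: [-0.006, 1.0, 0.0, 0.0]
wrist_force: [-1.9, -1.3, 4.9]
opening: 0.27
finger_force: 80.5
```

```bash
python3 -m jog '[{"tx":0,"ty":0,"tz":0,"roll":0,"hand":3},{"tx":0,"ty":0,"tz":0,"roll":0,"hand":4.5},{"tx":0,"ty":0,"tz":0,"roll":0,"hand":6.5},{"tx":0,"ty":0,"tz":0,"roll":0,"hand":8.5},{"tx":0,"ty":0,"tz":0,"roll":0,"hand":8.5},{"tx":0,"ty":0,"tz":0,"roll":0,"hand":8.5},{"tx":0,"ty":0,"tz":-1,"roll":0,"hand":8.5},{"tx":0,"ty":0,"tz":-3,"roll":0,"hand":8.5}]';python3 -m jog '[{"tx":0,"ty":0,"tz":-4,"roll":0,"hand":8.5},{"tx":0,"ty":0,"tz":-4,"roll":0,"hand":8.5},{"tx":0,"ty":0,"tz":-4,"roll":0,"hand":8.5},{"tx":0,"ty":-4,"tz":0,"roll":0,"hand":8.5},{"tx":0,"ty":-5,"tz":0,"roll":0,"hand":8.5},{"tx":0,"ty":-5,"tz":0,"roll":0,"hand":8.5},{"tx":0,"ty":0,"tz":0,"roll":0,"hand":8.5},{"tx":0,"ty":0,"tz":0,"roll":0,"hand":8.5}]'
python3 - <<'E'
from h import *
a=read_camera("top");b=read_camera("scene")
A=cv2.resize(a["pixels"],(400,300),interpolation=3);B=cv2.resize(b["pixels"],(400,300),interpolation=3)
cv2.imwrite('pics/m6.png',np.hstack([A,B])[:,:,::-1])
E
```

```text
time: 25.9
eef_pos: [0.4168, 0.2311, 0.0816]
tcp_rot: [-0.006, 1.0, -0.001, -0.002]
wrist_force: [-0.5, 0.1, 0.1]
opening: 0.996
finger_force: 0.0
time: 26.9
eef_pos: [0.4203, 0.0921, 0.2029]
tcp_rot: [-0.006, 1.0, 0.0, 0.0]
wrist_force: [-0.0, -0.6, 1.1]
opening: 0.997
finger_force: 0.0
```

View pics/m6.png

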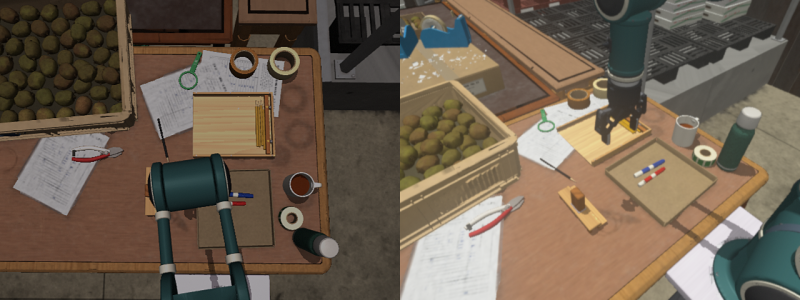

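The rake stands free on the table at (578,205) in the right panel, the pencils are in a row at the fence, and the bystanders have not moved.

```bash
python3 -c "
from cell import *
print(finish_job())"
```

```text
the job is handed in; nothing more can be done
None
```

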